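# Find the fullest coin tin of the library's payment unit

## Robot

A 6-joint arm with a two-finger parallel gripper is mounted at the origin on the work surface. World frame = base frame: x ahead of the robot, y to its left, z up, the work surface at z = 0. Lengths are in m, angles in rad, forces in N, time in s.
With the tool pointing down it reaches from about 0.375 to 0.9 m from the base axis. Payload 3.1 kg.
Tool frame: the origin (TCP) lies midway between the tips of the shut fingers; the grasp point (between the pads) lies 19 mm behind it; z points along the fingers, y is the line along which they close (so a half turn about z gives the same grasp; the last joint's range is limited). The gripper opens to 87 mm and grips with 3 to 60 N. Pads are 19 mm wide; open, the fingers measure 117 mm over their backs; the gripper's body (75 mm by 190 mm) begins 51 mm behind the grasp point.
Start: joints at [1.131, 0.527, 1.433, -0, 1.181, -0.178], TCP at [0.161, 0.604, 0.223] pointing down, gripper open.
Joint ranges: [-3.08, 3.08], [-0.75, 2.2], [0.22, 2.44], [-1.43, 4.57], [0, 2.65], [-2.85, 2.85]. Speed limits (rad/s): [2.79, 2.79, 3.14, 3.14, 3.14, 3.14].

## Interface

Orientations are given as a unit quaternion [x, y, z, w].
In Python, from rig import status, imaging, order gives the robot as it stands.
- The arm moves only by the tool arm_command, never from a script. Its argument "deltas" is one flat list of numbers, 5 for each row, row after row: the opening, from -1 (shut) to 1 (fully open), so that 0 is half open, then the shift along the tool's x, y, z in m, then the turn about the tool's z in rad. In form: [gripper, tx, ty, tz, roll, gripper, tx, ty, tz, roll, ...]. A call has 1 to 12 rows; each row shifts and turns the commanded pose from where the row before left it, along the tool's axes as they then stand; what a row does not reach is not made up. A row lasts 1/8 s, in which the tool goes at most 62.5 mm and 10.7 degrees, less where a joint would pass 70% of its speed; a pose out of reach is approached as far as the arm can. A call with a gripper value outside its range is refused whole. The fingers move at their own pace and stop on an object; "newtons" is the grip in N (left out, the last holds). Time passes only in rows, so rows that do not move let the fingers close. It gives the time, the measured TCP pose, the force, the opening and the grip force at its end, in the units of the state.
- status.get_obs(): the state, without advancing time (a new reading comes with each control period).
- imaging.camera(name): name is "scene" or "side" or "wrist"; returns (picture, depth): 384x512x3 uint8, red, green, blue; 384x512 float32, m along the optical axis (not along the pixel's ray), 0 where there is no reading.
- imaging.camera_params(name): a dict with "intrinsics" (3x3 intrinsics, pixels), "k1" (the pictures are not rectified: a ray, as slopes to the right and down, at radius r is drawn at 1 + k1 r^2 times it, then the intrinsics apply), "camera_from_world" (4x4, takes a point from world to camera coordinates). Camera axes: x right, y up, looking along -z (the intrinsics and any distortion apply to the point x, -y, -z); pixel columns grow to the right and rows downward; lengths in m; the calibration is good to about 2 mm. A picture is of the moment at which its call begins: read the wrist's pose just before it. camera_params takes no time and is no camera call; for the wrist camera it gives the pose at the moment of the call.
- order.hand_in(): hands the job in; it is judged then, once.
The state is a dict: "time": time; "q": joint angles; "joint_velocities": joint speeds; "joint_torque": joint torques, N m; "position": TCP position; "tool_rot": TCP orientation; "ft_force": force on the tool from outside, world axes, zero at the start; "moment": the same for the moment, N m; "grip_width": finger opening in m; "grip_force": force on a finger pad.
Only numpy, scipy, OpenCV 4.12 (cv2) and the standard library are available. Lean on these libraries where they do the work, as an engineer would, in place of code of your own. Each camera call takes 0.05 s, during which the arm holds its last target. There are 200 camera calls.

## Task

Turn the coin unit's turntable on by one click, anticlockwise seen from above, so that the empty bay comes under the coin chute and all three tins are clear of it. Then heft the tins one at a time, lifting each well clear of the turntable: first the one that has just come out from under the chute, then the next one round anticlockwise, then the last. Stand the two lighter ones upright back on the turntable and finish while holding the heaviest up in the gripper, upright and still, its bottom higher than the lids of the others; do not tip a tin over or disturb the pencil pot and the tape roll beside the unit.

Things in the scene. Friction and masses are not known exactly. Their poses are not given: they have to be found in the camera images.
- coin_unit: fixed black coin unit. Origin on the desk under the turntable's axis; x points from that axis to the bay under the chute and the coin box behind it (x 152 to 238 mm, 150 wide, 108 tall, a 50 wide neck on it), z up. Round housing, radius 145, 38 tall. The chute, a spout 42 mm across on a 44 mm wide arm, hangs over the bay at x 80 mm: mouth 148 mm above the desk (14 mm over a tin's lid), top 187 mm
- turntable_axis (a point): point on the turntable's vertical axis, 54 mm above the desk, level with the bays' pads. The turntable is an aluminium disc of radius 140 mm, top 52 mm above the desk, with four rubber pads (the bays, radius 36, 2 mm thick) centred 80 mm from the axis, 90 degrees apart; nothing stands up at its centre
- turntable (a joint): turntable angle, rad: 0 at the start, growing anticlockwise seen from above. It clicks into rest at 0, 1.571 (one click) and 3.142 (two) and is stopped just beyond both ends. The detent resists with up to about 0.35 N m (under 3 N at the knob) and pulls it into the nearest rest when let go within about 0.5 rad of it
- knob (a point): the turntable's only handle: upright round steel pin, 18 mm in diameter, from 52 to 132 mm above the desk, fixed to the disc 125 mm from the axis, half-way between two bays; at the start 135 degrees anticlockwise from the coin unit's x axis. This point is on its centre line, 112 mm above the desk
- tin_1_mid (a point): closed round plain steel tin, 56 mm in diameter, 80 mm tall, looks like the other two; weight unknown, under 0.8 kg (the heaviest outweighs each other one by 0.13 kg or more); rolls of coin inside shift a few mm. This point is its centre, 40 mm above its underside, z up. It starts in the bay under the chute; one click takes it 90 degrees anticlockwise. It is the first to heft
- tin_2_mid (a point): closed round plain steel tin, 56 mm in diameter, 80 mm tall, looks like the other two; weight unknown, under 0.8 kg (the heaviest outweighs each other one by 0.13 kg or more); rolls of coin inside shift a few mm. This point is its centre, 40 mm above its underside, z up. It starts in the bay 90 degrees anticlockwise from the chute. It is the second to heft
- tin_3_mid (a point): closed round plain steel tin, 56 mm in diameter, 80 mm tall, looks like the other two; weight unknown, under 0.8 kg (the heaviest outweighs each other one by 0.13 kg or more); rolls of coin inside shift a few mm. This point is its centre, 40 mm above its underside, z up. It starts in the bay opposite the chute. It is the third to heft; the fourth bay is empty
- pencil_pot: pencil pot, 64 mm across and 85 mm tall (pencils to 115 mm), standing on the desk about 235 mm to the right of the turntable's axis; to be left alone. Origin at the centre of its underside
- tape_roll: roll of tape lying flat on the desk, 76 mm across, 24 mm tall, about 235 mm to the left of the turntable's axis; to be left alone. Origin at the centre of its underside

How it is judged:
By the outcome, as a careful person would: the job done as asked, in the order asked, and still so for the second after the job is handed in, while the arm keeps its last pose, push and grip.
It also fails if it takes over 72 s, if anything falls off the work surface, if the arm or the gripper's body presses on something with over 40 N, if the wrist force passes 120 N, or if a joint passes its speed limit or range.

## Working session

There is one attempt and no reset: what is moved stays moved. The work goes in short steps, Python scripts to look and compute and a tool call to move; the robot and the scene stay as the last step left them, time stands still between calls to the robot, and variables do not carry over. Pictures are saved under pics/ and viewed, at most 10 in all, crops included, and the job is handed in when it is done.

Besides the shell and the picture viewer there is one more tool, called as name(argument=value, ...) on one line, values as JSON. arm_command: Moves the arm, as the interface text tells. Its arguments: {"type":"object","properties":{"deltas":{"type":"array"},"newtons":{"type":"number"}},"required":["deltas"]}

```bash
ls; mkdir -p pics; cat > h.py <<'E'
import numpy as np, cv2
from rig import status, imaging, order
def grab(n):
    p=imaging.camera_params(n); im,d=imaging.camera(n); return im,d,p
def rays(p,uv):
    K=np.array(p["intrinsics"]);T=np.array(p["camera_from_world"]);k=p["k1"]
    uv=np.atleast_2d(np.array(uv,float))
    xd=np.c_[(uv[:,0]-K[0,2])/K[0,0],(uv[:,1]-K[1,2])/K[1,1]]
    x=xd.copy()
    for _ in range(20): x=xd/(1+k*(x**2).sum(1,keepdims=True))
    dc=np.c_[x[:,0],-x[:,1],-np.ones(len(x))]
    R=T[:3,:3]; return -R.T@T[:3,3], dc@R   # per unit depth
def plane(p,uv,z):
    c,d=rays(p,uv); return c+d*((z-c[2])/d[:,2])[:,None]
def cloud(d,p):
    v,u=np.nonzero(d>0); c,r=rays(p,np.c_[u,v]); return c+r*d[v,u][:,None],u,v
E
python3 - <<'E'
from h import *
ims=[]
for n in ("scene","side"):
    im,d,p=grab(n); np.savez("/tmp/%s.npz"%n,im=im,d=d,**{k:np.array(v) for k,v in p.items()})
    cv2.imwrite("pics/%s0.png"%n,cv2.resize(im[:,:,::-1],(768,576))); print(n,rays(p,[[256,192]]),(d>0).mean())
o=status.get_obs();print(o)
E
```

```text
pics
scene (array([ 1.00008113, -0.54520654,  0.67476782]), array([[-0.44758162,  0.6410757 , -0.6235496 ]])) 0.9953511555989584
side (array([ 0.01901675, -0.61175966,  0.71994486]), array([[ 0.52732127,  0.62642602, -0.5741805 ]])) 0.9960835774739584
{'time': 0.1, 'q': array([ 1.13149902e+00,  5.28402928e-01,  1.43379101e+00, -3.25057002e-05,
        1.18138154e+00, -1.78485118e-01]), 'joint_velocities': array([ 0.00104933, -0.0021269 , -0.00424722, -0.00058403, -0.00145379,
        0.00116777]), 'joint_torque': array([-3.74565043e-04, -4.40985310e+01, -1.77150875e+01,  6.34739385e-02,
        5.34393196e-02, -5.22550135e-05]), 'position': array([0.16084943, 0.60325779, 0.22164586]), 'tool_rot': array([ 1.30030604e-01,  9.91509485e-01, -9.49058621e-04, -2.87073128e-04]), 'ft_force': array([-0.0702083 ,  0.15810722,  0.47543594]), 'moment': array([-0.01091341, -0.00290113,  0.0283    ]), 'grip_force': 0.0, 'grip_width': 0.0870134884645799}
```

View pics/scene0.png

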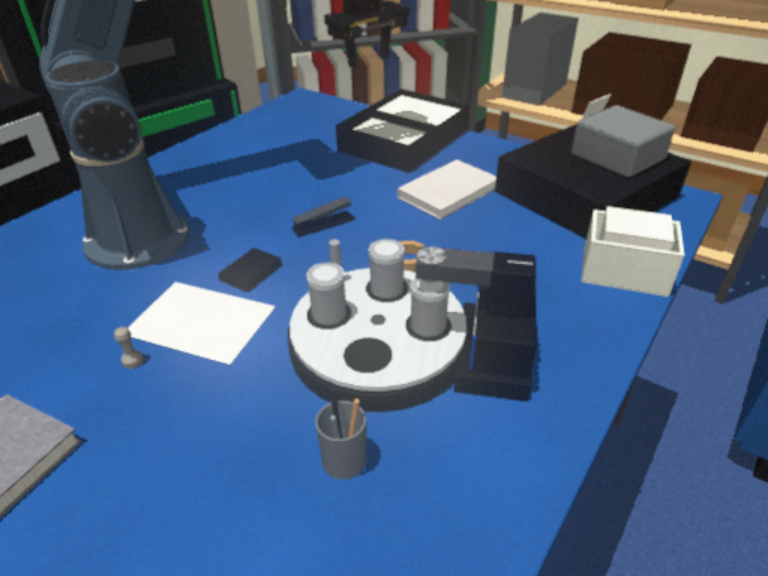

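View pics/side0.png

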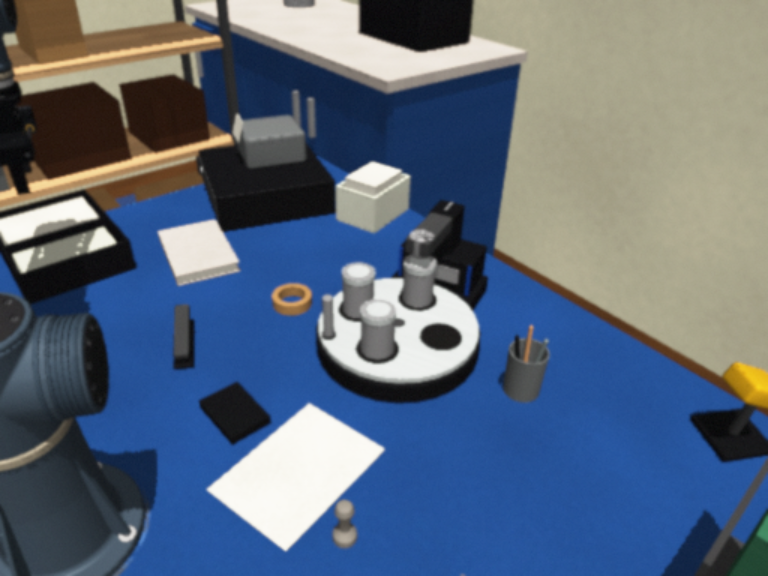

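The scene view (768-wide picture) shows the turntable centred near (377,322), tin lids at (325,272), (387,248), (430,283), the knob at (335,245), the empty bay at (368,355) and the chute arm to (515,262). The pot is at (343,440). The side view shows the lids at (377,311), (358,271), (420,262), the knob at (327,300), the tape at (292,298) and the pot at (525,370).

```bash
cat > m.py <<'E'
from h import *
def circ(P):
    (x,y),r=cv2.minEnclosingCircle(P.astype(np.float32)); return np.round([x,y,r],4)
if __name__=="__main__":
  for n in ("scene","side"):
    f=np.load("/tmp/%s.npz"%n); im,d=f["im"],f["d"]; p={k:f[k] for k in("intrinsics","k1","camera_from_world")}; p["k1"]=float(p["k1"])
    P,u,v=cloud(d,p); 
    disc=(abs(P[:,2]-.052)<.006)&(P[:,0]>.35)&(P[:,0]<1)&(abs(P[:,1])<.4)
    hsv=cv2.cvtColor(im,cv2.COLOR_RGB2HSV); br=(hsv[v,u,2]>150)&(hsv[v,u,1]<60)
    m=np.zeros(d.shape,np.uint8); m[v[disc&br],u[disc&br]]=255
    c=max(cv2.findContours(m,0,1)[0],key=cv2.contourArea)
    Z=np.median(P[disc&br][:,2]); hull=plane(p,cv2.convexHull(c)[:,0],.052)
    print(n,"disc z",Z,"circle",circ(hull[:,:2]))
    cen=circ(hull[:,:2])[:2]
    r=np.hypot(*(P[:,:2]-cen).T)
    for lo,hi,nm in((.125,.142,"lid/knob"),(.165,.2,"chute"),(.1,.114,"box")):
        s=(P[:,2]>lo)&(P[:,2]<hi)&(r<.3); m=np.zeros(d.shape,np.uint8); m[v[s],u[s]]=255
        k,l,st,ce=cv2.connectedComponentsWithStats(m)
        for i in range(1,k):
            if st[i,4]<15: continue
            q=P[s&(l[v,u]==i)]; print(nm,st[i,4],ce[i].round(1),"med",np.median(q,0).round(4),"circ",circ(q[:,:2]),"zmax",q[:,2].max().round(4))
    # dark empty bay
    s=disc&(hsv[v,u,2]<70)&(r<.13); m=np.zeros(d.shape,np.uint8); m[v[s],u[s]]=255
    for c in cv2.findContours(m,0,1)[0]:
        if cv2.contourArea(c)>150: q=plane(p,c[:,0],.054); print("bay",q.mean(0).round(4),circ(q[:,:2]))
    for nm,s in(("pot",(P[:,2]>.075)&(P[:,2]<.12)&(r>.19)&(r<.28)&(P[:,1]<cen[1]-.1)),("tape",(P[:,2]>.015)&(P[:,2]<.03)&(r>.17)&(P[:,1]>cen[1])&(r<.3)&(hsv[v,u,0]<25))):
        print(nm,s.sum(),circ(P[s][:,:2]) if s.sum() else "")
E
python3 m.py
```

```text
scene disc z 0.050731193658171525 circle [0.5908 0.0193 0.1408]
lid/knob 34 [223.  162.2] med [0.4745 0.0667 0.1301] circ [0.4749 0.0676 0.0083] zmax 0.132
lid/knob 314 [257.7 167.3] med [0.5609 0.0923 0.1325] circ [0.5584 0.0968 0.0305] zmax 0.1358
lid/knob 358 [217.1 183.8] med [ 0.5207 -0.0121  0.1327] circ [ 0.5183 -0.0078  0.0311] zmax 0.1361
lid/knob 292 [286.5 193. ] med [0.6696 0.0463 0.1326] circ [0.6639 0.0559 0.0289] zmax 0.1357
lid/knob 176 [339.4 201.9] med [0.7776 0.0813 0.1333] circ [0.7767 0.0839 0.0299] zmax 0.1419
chute 1610 [318.6 177.4] med [0.7284 0.0744 0.1851] circ [0.7209 0.0822 0.0842] zmax 0.1907
box 33 [223.6 170.6] med [0.4788 0.0629 0.1074] circ [0.4744 0.0681 0.0089] zmax 0.1134
box 107 [258.2 179.7] med [0.5737 0.0768 0.1078] circ [0.562  0.0919 0.0271] zmax 0.114
box 1010 [337.1 216.1] med [0.7853 0.064  0.1064] circ [0.7689 0.1018 0.0831] zmax 0.114
box 111 [217.8 196.9] med [ 0.5341 -0.0293  0.1076] circ [ 0.52   -0.0129  0.0271] zmax 0.114
box 111 [285.5 204.7] med [0.6744 0.0341 0.1073] circ [0.6657 0.0505 0.0273] zmax 0.114
box 21 [222.2 263.8] me
[... 1099 characters left out ...]
 0.05   0.027 ] zmax 0.114
box 91 [237.9 193.5] med [0.5361 0.0759 0.1071] circ [0.548  0.0893 0.0262] zmax 0.114
box 30 [218.1 207.4] med [0.4652 0.0612 0.1062] circ [0.4678 0.0643 0.0078] zmax 0.1133
box 104 [250.7 220.2] med [ 0.4952 -0.0291  0.1069] circ [ 0.5082 -0.015   0.0269] zmax 0.1137
box 16 [353.1 220.9] med [ 0.6899 -0.1755  0.1083] circ [ 0.6902 -0.1751  0.0036] zmax 0.1134
box 16 [343.9 226.7] med [ 0.6557 -0.1765  0.1074] circ [ 0.6567 -0.1753  0.0053] zmax 0.1139
box 16 [362.7 229.8] med [ 0.6828 -0.2103  0.1064] circ [ 0.6843 -0.2094  0.0041] zmax 0.1137
bay [ 0.617  -0.0522  0.054 ] [ 0.6177 -0.0521  0.0328]
pot 304 [ 0.6768 -0.189   0.0329]
tape 239 [0.4106 0.1504 0.1693]
```

arm_command(deltas=[1,-0.04,-0.038,-0.009,0,1,-0.04,-0.038,-0.009,0,1,-0.04,-0.038,-0.009,0,1,-0.04,-0.038,-0.009,0,1,-0.04,-0.038,-0.009,0,1,-0.04,-0.038,-0.009,0,1,-0.04,-0.038,-0.009,0,1,-0.04,-0.038,-0.009,0,1,-0.04,-0.038,-0.009,0,1,-0.04,-0.038,-0.009,0,1,-0.04,-0.038,-0.009,0,1,0,0,0,0])

```text
time: 1.6
position: [0.4809, 0.0833, 0.3219]
tool_rot: [0.133, 0.991, -0.0, 0.001]
ft_force: [0.0, 0.5, -0.4]
grip_width: 0.0871
grip_force: 0.0
```

```bash
python3 - <<'E'
from h import *
o=status.get_obs();print(o["position"],o["tool_rot"],o["ft_force"],o["q"])
im,d,p=grab("wrist"); np.savez("/tmp/wrist.npz",im=im,d=d,**{k:np.array(v) for k,v in p.items()})
cv2.imwrite("pics/wrist0.png",im[:,:,::-1]); print(rays(p,[[256,192]]))
E
sed -i 's/("scene","side")/__import__("sys").argv[1:]/' m.py; python3 m.py wrist
```

```text
[0.48090564 0.08334841 0.32186769] [ 1.32821006e-01  9.91139338e-01 -2.97305342e-04  1.14217289e-03] [ 0.02615528  0.45324275 -0.40566345] [-5.73285252e-02  2.24882541e-01  1.63219037e+00 -7.99110988e-04
  1.28228714e+00 -1.36146883e+00]
(array([0.40621168, 0.10365078, 0.48461099]), array([[ 0.27233657, -0.07575553, -0.95921856]]))
wrist disc z 0.052740823972075856 circle [0.5846 0.0258 0.1394]
lid/knob 218 [241.5 162.9] med [0.4703 0.0694 0.1326] circ [0.4709 0.069  0.009 ] zmax 0.1348
lid/knob 1915 [187.4 216.2] med [ 0.5123 -0.0063  0.135 ] circ [ 0.5146 -0.0085  0.0289] zmax 0.1377
lid/knob 1932 [285.2 225.9] med [0.5529 0.0975 0.1349] circ [0.5553 0.0977 0.0293] zmax 0.1376
lid/knob 776 [273.1 304.5] med [0.6497 0.0572 0.1347] circ [0.6596 0.0575 0.029 ] zmax 0.1384
chute 447 [276.5 319.1] med [0.6398 0.0643 0.1752] circ [0.6557 0.0577 0.0253] zmax 0.1888
box 27 [243.7 153.1] med [0.4636 0.0734 0.1068] circ [0.4682 0.0705 0.0083] zmax 0.1137
box 159 [200.  194.7] med [0.4961 0.012  0.1069] circ [ 5.076e-01 -1.000e-04  2.570e-02] zmax 0.1139
box 150 [279.4 201.5] med [0.5305 0.0983 0.1071] circ [0.5461 0.0975 0.0263] zmax 0.1139
box 716 [343.7 316.6] med [0.7143 0.1442 0.1077] circ [0.7293 0.1375 0.0384] zmax 0.1106
bay [0.6349 0.0639 0.054 ] [0.6397 0.0627 0.027 ]
bay [ 0.6019 -0.0417  0.054 ] [ 0.6102 -0.0432  0.0307]
bay [0.5409 0.0985 0.054 ] [0.5535 0.098  0.0354]
bay [0.505  0.0027 0.054 ] [ 0.5146 -0.008   0.0352]
pot 52 [ 0.6859 -0.1579  0.0126]
tape 1534 [0.4093 0.1471 0.1725]
```

View pics/wrist0.png

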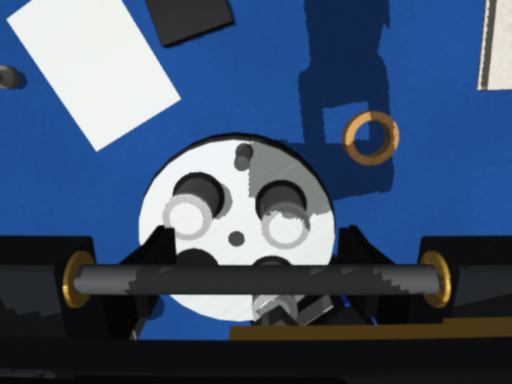

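In the wrist view (512 wide) the knob is at (244,155), tin 3's lid at (187,216), tin 2's at (285,226), tin 1's under the chute near (275,300), and the hub at (237,239). The tape is at (370,138). That puts the axis at about (0.587, 0.0245), phi at about 24° and the knob at (0.471, 0.069).

arm_command(deltas=[1,0,0,0,0.18,1,0,0,0,0.18,1,0,0,0,0.18,1,0,0,0,0.18,1,0,0,0,0.18,1,0,0,0,0.18,1,0,0,0,0.18,1,0,0,0,0.18,1,0,0,0,0.18,1,0,0,0,0.18,1,0,0,0,0.18,1,0,0,0,0.18])

```text
time: 3.15
position: [0.4768, 0.0882, 0.3209]
tool_rot: [0.936, 0.351, -0.001, -0.001]
ft_force: [-0.2, 0.6, 0.2]
grip_width: 0.0869
grip_force: 0.0
```

arm_command(deltas=[1,0,0,0,0.18,1,0,0,0,0.18,1,0,0,0,0.18,1,0,0,0,0.18,1,0,0,0,0.18,1,0,0,0,0.18,1,-0.004,0.017,0.03,0,1,0,0,0.04,0,1,0,0,0.04,0,1,0,0,0.03,0,1,0,0,0,0])

```text
time: 4.53
position: [0.4656, 0.0735, 0.1795]
tool_rot: [0.984, -0.178, -0.004, 0.0]
ft_force: [-0.3, -0.8, 0.6]
grip_width: 0.087
grip_force: 0.0
```

```bash
python3 - <<'E'
from h import *
im,d,p=grab("wrist"); np.savez("/tmp/wrist.npz",im=im,d=d,**{k:np.array(v) for k,v in p.items()})
o=status.get_obs();print(o["position"],o["tool_rot"])
cv2.imwrite("pics/wrist1.png",im[:,:,::-1])
E
python3 m.py wrist|grep -E "lid|disc"
```

```text
[0.46726909 0.07316398 0.18098024] [ 9.84050152e-01 -1.77883416e-01 -1.66928681e-03  3.86032221e-05]
wrist disc z 0.0527323288378736 circle [0.5872 0.0242 0.1395]
lid/knob 7234 [168.4  94. ] med [0.5558 0.0961 0.1349] circ [0.5553 0.0973 0.029 ] zmax 0.1384
lid/knob 7156 [353.   95.6] med [ 0.5159 -0.0081  0.1349] circ [ 0.5147 -0.0086  0.0289] zmax 0.1377
lid/knob 573 [259.7 200.7] med [0.4721 0.0683 0.1326] circ [0.471  0.0686 0.0091] zmax 0.135
```

View pics/wrist1.png

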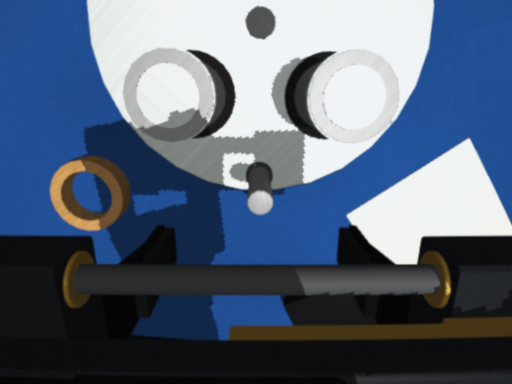

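The knob top is at (260,203), midway between the fingers; it measures the same from both places: (0.471, 0.0686), z 0.132. Lids are at (168,94) and (353,95).

arm_command(deltas=[1,0.006,0.003,0.03,0,1,0,0,0.03,0,1,0,0,0.027,0,1,0,0,0,0,-0.5,0,0,0,0,-1,0,0,0,0,-1,0,0,0,0,-1,0,0,0,0,-1,0,0,0,0,-1,0,0,0,0], newtons=10)

```text
time: 5.82
position: [0.4733, 0.0671, 0.0945]
tool_rot: [0.984, -0.179, -0.0, -0.0]
ft_force: [-0.4, 0.6, -0.7]
grip_width: 0.0355
grip_force: 0.0
```

arm_command(deltas=[-1,0,0,0,0,-1,0,0,0,0,-1,0,0,0,0,-1,0,0,0,0])

```text
time: 6.32
position: [0.4733, 0.0671, 0.0945]
tool_rot: [0.984, -0.179, -0.0, 0.0]
ft_force: [0.3, -0.7, -0.3]
grip_width: 0.0175
grip_force: 10.0
```

arm_command(deltas=[-1,0.0002,0.0065,0,-0.0524,-1,0.0002,0.0065,0,-0.0524,-1,0.0007,0.0131,0,-0.1047,-1,0.0007,0.0131,0,-0.1047,-1,0.0007,0.0131,0,-0.1047,-1,0.0007,0.0131,0,-0.1047,-1,0.0007,0.0131,0,-0.1047,-1,0.0007,0.0131,0,-0.1047,-1,0.0007,0.0131,0,-0.1047])

```text
time: 7.45
position: [0.4803, -0.0345, 0.0945]
tool_rot: [0.971, 0.239, 0.001, -0.0]
ft_force: [3.1, 3.4, -1.9]
grip_width: 0.0177
grip_force: 10.0
```

arm_command(deltas=[-1,0.0007,0.0131,0,-0.1047,-1,0.0007,0.0131,0,-0.1047,-1,0.0007,0.0131,0,-0.1047,-1,0.0007,0.0131,0,-0.1047,-1,0.0007,0.0131,0,-0.1047,-1,0.0007,0.0131,0,-0.1047,-1,0.0002,0.0065,0,-0.0524,-1,0.0002,0.0065,0,-0.0524,-1,0,0,0,0,-1,0,0,0,0])

```text
time: 8.7
position: [0.5472, -0.0921, 0.0945]
tool_rot: [0.822, 0.569, 0.001, -0.001]
ft_force: [2.1, 5.7, 0.9]
grip_width: 0.0178
grip_force: 10.0
```

arm_command(deltas=[1,0,0,0,0,1,0,0,0,0,1,0,0,-0.01,0,1,0,0,-0.05,0,1,0,0,-0.05,0,1,0,0,-0.05,0,1,0,0,-0.05,0,1,0,0,0,0])

```text
time: 9.7
position: [0.5492, -0.0952, 0.3101]
tool_rot: [0.822, 0.569, 0.003, 0.005]
ft_force: [0.0, 0.1, 0.2]
grip_width: 0.0852
grip_force: 0.0
```

```bash
python3 - <<'E'
from h import *
o=status.get_obs();print(o["position"],o["tool_rot"])
for n in("wrist","scene","side"):
    im,d,p=grab(n); np.savez("/tmp/%s.npz"%n,im=im,d=d,**{k:np.array(v) for k,v in p.items()})
E
python3 m.py wrist scene side|grep -E "wrist|scene|side|lid|disc"
```

```text
[ 0.54922525 -0.09520123  0.3101055 ] [0.82212696 0.5692743  0.00320188 0.00487701]
wrist disc z 0.05274049552438331 circle [0.5875 0.0219 0.1392]
lid/knob 474 [188.6   5. ] med [0.5468 0.0736 0.1344] circ [0.5491 0.0792 0.0219] zmax 0.1374
lid/knob 2651 [305.9 102.7] med [ 0.621  -0.0479  0.1349] circ [ 0.6216 -0.0486  0.0289] zmax 0.1375
lid/knob 2705 [192.7 103.6] med [ 0.5156 -0.0091  0.135 ] circ [ 0.5149 -0.0094  0.029 ] zmax 0.1378
lid/knob 226 [250.5 169.9] med [ 0.545  -0.0929  0.1326] circ [ 0.5448 -0.0932  0.0088] zmax 0.1349
scene disc z 0.05067624867983428 circle [0.5921 0.0174 0.1391]
lid/knob 313 [257.4 167.2] med [0.5603 0.0927 0.1327] circ [0.5579 0.097  0.0302] zmax 0.1355
lid/knob 359 [216.9 184. ] med [ 0.5209 -0.0133  0.1328] circ [ 0.5178 -0.0099  0.0303] zmax 0.1356
lid/knob 175 [339.2 201.8] med [0.7774 0.081  0.1336] circ [0.7759 0.086  0.0301] zmax 0.142
lid/knob 446 [244.8 210.5] med [ 0.6269 -0.0518  0.1328] circ [ 0.6246 -0.048   0.0303] zmax 0.1362
lid/knob 55 [202.9 209.2] med [ 0.5492 -0.0952  0.1301] circ [ 0.5472 -0.0922  0.0109] zmax 0.1328
side disc z 0.05002696040689436 circle [0.5817 0.0067 0.1381]
lid/knob 63 [300.7 159.1] med [0.7493 0.0768 0.1334] circ [0.7679 0.0844 0.0287] zmax 0.1417
lid/knob 259 [238.1 182.2] med [0.5496 0.0916 0.1318] circ [0.5515 0.096  0.0304] zmax 0.136
lid/knob 301 [295.9 199.4] med [ 0.617  -0.0532  0.1321] circ [ 0.621  -0.05    0.0302] zmax 0.1353
lid/knob 324 [251.8 207.5] med [ 0.5104 -0.0151  0.1323] circ [ 0.5131 -0.0106  0.0302] zmax 0.1359
lid/knob 39 [285.  220.7] med [ 0.5425 -0.095   0.1296] circ [ 0.5432 -0.0948  0.0099] zmax 0.1321
```

One click done: every view shows the tins at about 115°, 205° and 295°, with the bay under the chute empty. Next is tin 1.

arm_command(deltas=[1,0.0453,-0.0158,0,0,1,0.0453,-0.0158,0,0,1,0.0453,-0.0158,0,0,1,0.0453,-0.0158,0,0,1,0,0,0,0.18,1,0,0,0,0.18,1,0,0,0,0.18,1,0,0,0,0.18,1,0,0,0,0.18,1,0,0,0,0.18,1,0,0,0,0.18,1,0,0,0,0.18])

```text
time: 11.35
position: [0.55, 0.0977, 0.3022]
tool_rot: [0.993, -0.117, -0.002, 0.0]
ft_force: [-0.6, 0.3, -0.1]
grip_width: 0.087
grip_force: 0.0
```

arm_command(deltas=[1,0,0,0.04,0.13,1,0,0,0.04,0,1,0,0,0.04,0,1,0,0,0,0,1,0,0,0,0])

```text
time: 11.98
position: [0.5516, 0.0978, 0.1848]
tool_rot: [0.984, -0.178, -0.0, 0.0]
ft_force: [0.5, 0.7, -0.4]
grip_width: 0.087
grip_force: 0.0
```

```bash
cat > ft.py <<'E'
from h import *
F=[]
for i in range(8):
    o=status.get_obs(); F.append([*o["ft_force"],*o["position"],*(o["joint_torque"][1:3])]); im,d,p=grab("wrist")
F=np.array(F); print("mean",F.mean(0).round(4),"sd",F.std(0).round(4),o["tool_rot"],o["grip_width"],o["grip_force"],o["time"])
np.savez("/tmp/wrist.npz",im=im,d=d,**{k:np.array(v) for k,v in p.items()})
E
python3 ft.py; python3 m.py wrist|grep lid
```

```text
mean [ 1.40300e-01  1.88400e-01 -5.60000e-03  5.52100e-01  9.78000e-02
  1.85700e-01 -3.92723e+01 -1.50889e+01] sd [6.420e-01 2.546e-01 4.916e-01 3.000e-04 0.000e+00 4.000e-04 4.070e-01
 2.901e-01] [ 9.83980724e-01 -1.78272169e-01  9.74159429e-04 -1.42188861e-04] 0.08675821319180617 0.0 12.325
lid/knob 6467 [438.6  35.1] med [ 0.6182 -0.0439  0.1349] circ [ 0.6212 -0.0482  0.0293] zmax 0.1381
lid/knob 23 [510.3 123.3] med [ 0.5466 -0.0848  0.1256] circ [ 0.547  -0.0857  0.0038] zmax 0.1275
lid/knob 5323 [417.6 202.1] med [ 0.5186 -0.0081  0.1349] circ [ 0.5152 -0.0097  0.0292] zmax 0.1377
lid/knob 5328 [256.7 204.6] med [0.5558 0.0959 0.135 ] circ [0.5538 0.0967 0.0291] zmax 0.1373
```

arm_command(deltas=[1,0.002,0,0.03,0,1,0,0,0.035,0,1,0,0,0.025,0,1,0,0,0.014,0,1,0,0,0,0,-1,0,0,0,0,-1,0,0,0,0,-1,0,0,0,0,-1,0,0,0,0,-1,0,0,0,0,-1,0,0,0,0,-1,0,0,0,0], newtons=35)

```text
time: 13.88
position: [0.5534, 0.0972, 0.081]
tool_rot: [0.984, -0.178, 0.0, -0.0]
ft_force: [-0.6, -0.0, 4.8]
grip_width: 0.0556
grip_force: 35.0
```

arm_command(deltas=[-1,0,0,-0.01,0,-1,0,0,-0.02,0,-1,0,0,-0.025,0,-1,0,0,-0.025,0,-1,0,0,-0.015,0,-1,0,0,-0.01,0,-1,0,0,0,0,-1,0,0,0,0])

```text
time: 14.88
position: [0.5524, 0.0971, 0.1847]
tool_rot: [0.984, -0.178, -0.001, 0.0]
ft_force: [0.3, 0.6, -4.3]
grip_width: 0.0559
grip_force: 35.0
```

```bash
python3 ft.py
```

```text
mean [ 1.45600e-01  2.00000e-02 -3.40640e+00  5.52700e-01  9.71000e-02
  1.84900e-01 -4.18076e+01 -1.62275e+01] sd [4.726e-01 2.904e-01 5.232e-01 2.000e-04 0.000e+00 2.000e-04 1.572e-01
 7.790e-02] [ 9.83967977e-01 -1.78344923e-01 -3.29799313e-04  2.02351072e-05] 0.05555073169617459 34.99971999612171 15.225
```

arm_command(deltas=[-1,0,0,0.03,0,-1,0,0,0.035,0,-1,0,0,0.02,0,-1,0,0,0.012,0,-1,0,0,0.007,0,-1,0,0,0,0,-1,0,0,0,0])

```text
time: 16.15
position: [0.5537, 0.0971, 0.0822]
tool_rot: [0.984, -0.178, 0.001, -0.0]
ft_force: [-1.2, -0.4, -3.3]
grip_width: 0.0559
grip_force: 35.0
```

arm_command(deltas=[-0.2,0,0,0,0,0.5,0,0,0,0,1,0,0,0,0,1,0,0,0,0,1,0,0,-0.04,0,1,0,0,-0.06,0,1,0,0,-0.005,0,1,0,0.03,0,0,1,0.001,0.05,0,0,1,0,0.033,0,0,1,0,0,0,0,1,0,0,0,0])

```text
time: 17.65
position: [0.5144, -0.0086, 0.1861]
tool_rot: [0.984, -0.178, -0.0, -0.0]
ft_force: [-0.3, -0.1, -0.5]
grip_width: 0.0869
grip_force: 0.0
```

```bash
python3 ft.py; python3 m.py wrist|grep lid;python3 - <<'E'
from h import *
im,d,p=grab("scene"); np.savez("/tmp/scene.npz",im=im,d=d,**{k:np.array(v) for k,v in p.items()})
E
python3 m.py scene|grep lid
```

```text
mean [-2.32000e-01  6.14000e-02 -1.77700e-01  5.14600e-01 -8.20000e-03
  1.86300e-01 -3.61803e+01 -1.43495e+01] sd [5.443e-01 7.285e-01 3.075e-01 1.000e-04 2.000e-04 1.000e-04 1.890e-02
 4.860e-02] [ 9.84076262e-01 -1.77746758e-01  1.45764401e-05 -1.93336219e-05] 0.08692624735635829 0.0 18.0
lid/knob 6460 [256.7  36.1] med [ 0.6181 -0.0468  0.135 ] circ [ 0.6208 -0.0486  0.0289] zmax 0.1378
lid/knob 643 [360.1 124.9] med [ 0.545  -0.0919  0.1326] circ [ 0.5444 -0.0926  0.0092] zmax 0.1353
lid/knob 5152 [ 97.6 205.4] med [0.5561 0.0928 0.1349] circ [0.5544 0.0961 0.0293] zmax 0.1375
lid/knob 5255 [257.1 206.7] med [ 0.5167 -0.01    0.135 ] circ [ 0.5147 -0.0092  0.0289] zmax 0.1374
lid/knob 313 [257.3 167.2] med [0.5599 0.0919 0.1326] circ [0.5563 0.0966 0.0302] zmax 0.1348
lid/knob 359 [216.9 184. ] med [ 0.5207 -0.013   0.1329] circ [ 0.5177 -0.0105  0.0295] zmax 0.1356
lid/knob 177 [339.6 201.8] med [0.7789 0.0821 0.1334] circ [0.7748 0.0882 0.0302] zmax 0.1419
lid/knob 458 [244.5 210.6] med [ 0.6258 -0.0523  0.1328] circ [ 0.6237 -0.0491  0.0296] zmax 0.1357
lid/knob 49 [202.9 209. ] med [ 0.5477 -0.0946  0.1299] circ [ 0.5506 -0.0954  0.0077] zmax 0.1339
```

arm_command(deltas=[1,0,0.001,0.03,0,1,0,0,0.035,0,1,0,0,0.025,0,1,0,0,0.015,0,1,0,0,0,0,-1,0,0,0,0,-1,0,0,0,0,-1,0,0,0,0,-1,0,0,0,0,-1,0,0,0,0,-1,0,0,0,0,-1,0,0,0,0], newtons=35)

```text
time: 19.6
position: [0.515, -0.0099, 0.0821]
tool_rot: [0.984, -0.178, 0.001, -0.0]
ft_force: [2.1, 2.9, 4.7]
grip_width: 0.0562
grip_force: 35.0
```

arm_command(deltas=[-1,0,0,-0.01,0,-1,0,0,-0.02,0,-1,0,0,-0.025,0,-1,0,0,-0.025,0,-1,0,0,-0.015,0,-1,0,0,-0.01,0,-1,0,0,0,0,-1,0,0,0,0])

```text
time: 20.6
position: [0.5133, -0.0099, 0.1857]
tool_rot: [0.984, -0.178, -0.001, -0.0]
ft_force: [-0.1, 0.8, -6.3]
grip_width: 0.056
grip_force: 35.0
```

```bash
python3 ft.py
```

```text
mean [-6.48000e-02  9.53000e-02 -5.77370e+00  5.13600e-01 -9.90000e-03
  1.85900e-01 -3.90679e+01 -1.58159e+01] sd [2.352e-01 5.471e-01 3.247e-01 2.000e-04 0.000e+00 2.000e-04 1.415e-01
 7.400e-02] [ 9.83976115e-01 -1.78300052e-01 -3.10774292e-04 -1.09750982e-05] 0.055850251481882406 34.99950185752823 20.95
```

arm_command(deltas=[-1,0,0,0.03,0,-1,0,0,0.035,0,-1,0,0,0.02,0,-1,0,0,0.012,0,-1,0,0,0.008,0,-1,0,0,0,0,-1,0,0,0,0])

```text
time: 21.88
position: [0.515, -0.0101, 0.0822]
tool_rot: [0.984, -0.178, 0.001, 0.0]
ft_force: [0.5, 0.4, -3.2]
grip_width: 0.0561
grip_force: 35.0
```

arm_command(deltas=[-0.2,0,0,0,0,0.5,0,0,0,0,1,0,0,0,0,1,0,0,0,0,1,0,0,-0.04,0,1,0,0,-0.06,0,1,0,0,-0.006,0,1,0.03,0,0,0,1,0.053,-0.001,0,0,1,0.03,0,0,0,1,0,0,0,-0.17,1,0,0,0,-0.175])

```text
time: 23.38
position: [0.6197, -0.0488, 0.1859]
tool_rot: [1.0, -0.004, -0.001, -0.0]
ft_force: [0.2, -0.1, 1.0]
grip_width: 0.0868
grip_force: 0.0
```

arm_command(deltas=[1,0,0,0,-0.175,1,0,0,0,-0.175,1,0,0,0,-0.175,1,0,0,0,-0.175,1,0,0,0,-0.175,1,0,0,0,-0.175,1,0,0,0,-0.175,1,0,0,0,0,1,0,0,0,0])

```text
time: 24.5
position: [0.6198, -0.0486, 0.1869]
tool_rot: [0.823, 0.568, -0.0, -0.0]
ft_force: [-1.7, -0.1, -0.3]
grip_width: 0.0872
grip_force: 0.0
```

```bash
python3 ft.py; python3 m.py wrist|grep lid;python3 - <<'E'
from h import *
im,d,p=grab("scene"); np.savez("/tmp/scene.npz",im=im,d=d,**{k:np.array(v) for k,v in p.items()})
E
python3 m.py scene|grep lid
```

```text
mean [ -0.2213  -0.1989   0.1923   0.6201  -0.0487   0.1873 -44.3987 -16.5214] sd [8.398e-01 3.325e-01 5.030e-01 1.000e-04 0.000e+00 2.000e-04 1.250e-02
 1.910e-02] [8.22189760e-01 5.69213490e-01 8.12266803e-06 3.70750225e-05] 0.08711477703780117 0.0 24.85
lid/knob 6917 [75.5 39.5] med [0.5545 0.0937 0.135 ] circ [0.5532 0.0959 0.0295] zmax 0.138
lid/knob 5198 [258.9 206.7] med [ 0.6222 -0.0466  0.135 ] circ [ 0.6216 -0.0489  0.029 ] zmax 0.1378
lid/knob 5058 [100.6 207.4] med [ 0.5191 -0.0083  0.135 ] circ [ 0.5154 -0.0106  0.0295] zmax 0.1376
lid/knob 148 [185.4 298.2] med [ 0.5434 -0.0967  0.1327] circ [ 0.5444 -0.0954  0.0082] zmax 0.1342
lid/knob 358 [216.6 184.4] med [ 0.5211 -0.0144  0.1327] circ [ 0.5185 -0.0094  0.0301] zmax 0.1357
lid/knob 182 [339.1 201.8] med [0.7773 0.0816 0.1341] circ [0.7748 0.0884 0.0302] zmax 0.142
lid/knob 444 [244.7 210.6] med [ 0.6263 -0.0519  0.1328] circ [ 0.6239 -0.0486  0.0293] zmax 0.1358
lid/knob 53 [203.1 209.2] med [ 0.5491 -0.0951  0.1302] circ [ 0.5485 -0.0945  0.0087] zmax 0.1336
```

arm_command(deltas=[1,0.001,0.001,0.03,0,1,0,0,0.035,0,1,0,0,0.025,0,1,0,0,0.016,0,1,0,0,0,0,-1,0,0,0,0,-1,0,0,0,0,-1,0,0,0,0,-1,0,0,0,0,-1,0,0,0,0,-1,0,0,0,0,-1,0,0,0,0], newtons=35)

```text
time: 26.45
position: [0.6219, -0.0483, 0.0821]
tool_rot: [0.822, 0.569, 0.0, 0.0]
ft_force: [0.5, -0.6, 4.9]
grip_width: 0.0548
grip_force: 35.0
```

arm_command(deltas=[-1,0,0,-0.01,0,-1,0,0,-0.02,0,-1,0,0,-0.025,0,-1,0,0,-0.025,0,-1,0,0,-0.015,0,-1,0,0,-0.01,0,-1,0,0,0,0,-1,0,0,0,0])

```text
time: 27.45
position: [0.6209, -0.048, 0.1856]
tool_rot: [0.822, 0.569, -0.001, -0.001]
ft_force: [0.3, -0.5, -2.5]
grip_width: 0.0549
grip_force: 35.0
```

```bash
python3 ft.py
```

```text
mean [  0.1006   0.2417  -2.1447   0.6211  -0.048    0.1858 -46.0181 -17.1998] sd [4.339e-01 6.868e-01 4.984e-01 2.000e-04 1.000e-04 2.000e-04 1.816e-01
 8.460e-02] [ 8.22097380e-01  5.69346801e-01 -2.04379204e-04 -2.76980013e-04] 0.05511105957157717 34.999507320662815 27.8
```

arm_command(deltas=[-1,0,0,0.03,0,-1,0,0,0.035,0,-1,0,0,0.02,0,-1,0,0,0.012,0,-1,0,0,0.008,0,-1,0,0,0,0,-1,0,0,0,0])

```text
time: 28.72
position: [0.6221, -0.0482, 0.0821]
tool_rot: [0.822, 0.569, 0.0, 0.001]
ft_force: [0.2, -0.2, -3.2]
grip_width: 0.0552
grip_force: 35.0
```

arm_command(deltas=[-0.2,0,0,0,0,0.5,0,0,0,0,1,0,0,0,0,1,0,0,0,0,1,0,0,-0.04,0,1,0,0,-0.06,0,1,0,0,-0.006,0,1,0,-0.03,0,0,1,-0.002,-0.053,0,0,1,0,-0.03,0,0,1,0,0,0,0,1,0,0,0,0])

```text
time: 30.22
position: [0.5164, -0.0107, 0.1876]
tool_rot: [0.822, 0.569, 0.001, 0.001]
ft_force: [1.5, -0.2, 0.8]
grip_width: 0.0871
grip_force: 0.0
```

```bash
python3 ft.py; python3 m.py wrist|grep lid
```

```text
mean [ 2.52700e-01  1.88700e-01  1.50500e-01  5.16200e-01 -1.07000e-02
  1.87500e-01 -3.62917e+01 -1.41968e+01] sd [5.951e-01 4.187e-01 5.797e-01 4.000e-04 1.000e-04 1.000e-04 1.170e-01
 2.517e-01] [8.22129473e-01 5.69300558e-01 3.69556283e-05 5.62869292e-05] 0.08707088332172674 0.0 30.575
lid/knob 6508 [254.1  36.7] med [0.5519 0.094  0.135 ] circ [0.5537 0.0965 0.0289] zmax 0.1384
lid/knob 5157 [415.4 204. ] med [ 0.6196 -0.0448  0.1349] circ [ 0.6208 -0.0488  0.0294] zmax 0.1376
lid/knob 5215 [256.9 207.5] med [ 0.516  -0.0084  0.135 ] circ [ 0.5152 -0.0104  0.0289] zmax 0.1374
lid/knob 126 [330.5 297.7] med [ 0.5424 -0.097   0.1326] circ [ 0.5434 -0.0947  0.0082] zmax 0.1339
```

arm_command(deltas=[1,0,-0.001,0.03,0,1,0,0,0.035,0,1,0,0,0.025,0,1,0,0,0.016,0,1,0,0,0,0,-1,0,0,0,0,-1,0,0,0,0,-1,0,0,0,0,-1,0,0,0,0,-1,0,0,0,0,-1,0,0,0,0,-1,0,0,0,0], newtons=40)

```text
time: 32.12
position: [0.5153, -0.01, 0.0821]
tool_rot: [0.822, 0.569, 0.001, 0.001]
ft_force: [2.4, 1.3, 5.4]
grip_width: 0.0553
grip_force: 40.0
```

arm_command(deltas=[-1,0,0,-0.01,0,-1,0,0,-0.02,0,-1,0,0,-0.025,0,-1,0,0,-0.025,0,-1,0,0,-0.025,0,-1,0,0,-0.025,0,-1,0,0,-0.01,0,-1,0,0,0,0,-1,0,0,0,0,-1,0,0,0,0])

```text
time: 33.38
position: [0.5132, -0.0097, 0.2204]
tool_rot: [0.822, 0.569, -0.001, -0.001]
ft_force: [0.4, -0.9, -6.2]
grip_width: 0.0553
grip_force: 40.0
```

```bash
python3 ft.py; python3 - <<'E'
from h import *
im,d,p=grab("side"); im2,_,_=grab("scene")
cv2.imwrite("pics/end.png",np.hstack([im[90:330,130:450],im2[90:330,130:450]])[:,:,::-1])
E
```

```text
mean [ 2.26700e-01  2.02900e-01 -5.81980e+00  5.13800e-01 -9.80000e-03
  2.21000e-01 -3.79465e+01 -1.72580e+01] sd [3.736e-01 6.533e-01 5.090e-01 3.000e-04 0.000e+00 4.000e-04 6.850e-02
 2.350e-02] [ 8.22072996e-01  5.69382099e-01 -8.06033329e-05 -9.24498826e-05] 0.055529090730009 39.99948264576233 33.725
```

View pics/end.png

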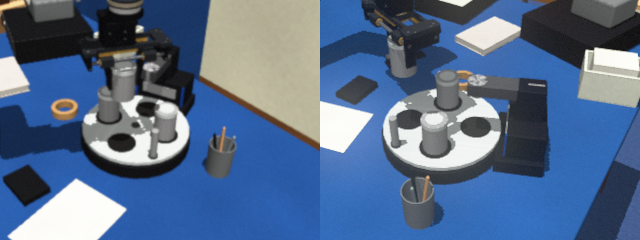

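The picture shows tin 2 held upright above the table, at (124,80) in the left half and (403,55) in the right half. Tins 1 and 3 are upright in their bays at (108,105) and (166,122) on the left, and (447,90) and (434,132) on the right. The bay under the chute is empty, and the pot and tape have not moved. Tin 2 weighs about 5.8 N, against 3.4 N for tin 1 and 2.2 N for tin 3.

```bash
python3 -c "
from rig import order; print(order.hand_in())"
```

```text
the job is handed in; nothing more can be done
None
```

The job is handed in: the turntable is one click on, all three tins were hefted in order, tins 1 and 3 are back upright in their bays, and the heaviest, tin 2, is held up upright and still; the pot and tape were not touched.

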